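# Press the cover home on a food tin with a toggle lidding press

## Robot

A 6-joint arm with a two-finger parallel gripper is mounted at the origin on a cart in front of the work surface, level with it; the furniture and walls round the work are solid. World frame = base frame: x ahead of the robot, y to its left, z up, the work surface at z = 0. Lengths are in m, angles in rad, forces in N, time in s.
With the tool pointing down it reaches from about 0.375 to 0.825 m from the base axis. Payload 5.5 kg.
Tool frame: the origin (TCP) lies midway between the tips of the shut fingers; the grasp point (between the pads) lies 19 mm behind it; z points along the fingers, y is the line along which they close (so a half turn about z gives the same grasp; the last joint's range is limited). The gripper opens to 85 mm and grips with 20 to 120 N. Pads are 22 mm wide; open, the fingers measure 114 mm over their backs; the gripper's body (76 mm by 85 mm) begins 54 mm behind the grasp point. The pads swing forward as they close: fully open they stand 13 mm farther back than shut.
Start: joints at [-1.267, 0.314, -0.047, 1.21, 0, 1.571], TCP at [0.179, -0.573, 0.231] pointing down, gripper open.
Joint ranges: [-2.67, 2.67], [-0.69, 1.73], [-1.03, 1.25], [-2.08, 2.16], [-1.42, 1.45], [-3.14, 3.14]. Speed limits (rad/s): [2.39, 2.39, 3.01, 3.14, 3.14, 3.14].

## Interface

Orientations are given as a rotation vector (axis times angle).
In Python, from cell import * gives the robot as it stands. The module is installed in compiled form; this text tells all that it offers.
- The arm moves only by the shell command python3 -m crank 'ROWS'. ROWS is JSON, a list of rows, each a list of 7 numbers: the turn, a rotation vector about the tool's x, y, z in degrees, then the shift along the tool's x, y, z in m, then the closure, from 0 (fully open) to 1 (shut). A call has exactly 10 rows; each row is the pose to reach, as a shift and turn from the pose commanded when the call began, along the tool's axes at that moment; what a row does not reach only later rows make up. A row lasts 1/8 s, in which the tool goes at most 62.5 mm and 10.7 degrees, less where a joint would pass 70% of its speed; a pose out of reach is approached as far as the arm can. A call with a gripper value outside its range is refused whole. The fingers move at their own pace and stop on an object; the grip force is fixed at half the most. Time passes only in rows, so rows that repeat a pose let the fingers close, or fill a call up. It gives the time, the measured TCP pose, the force, the opening and the grip force at its end, in the units of the state.
- observe(): the state, without advancing time (a new reading comes with each control period).
- camera(name): name is "side" or "top"; returns the picture (420x560x3 uint8, red, green, blue); there is no depth.
- get_calibration(name): a dict with "fovy" (degrees; the focal length in pixels is half the picture's height over the tangent of half this angle, whatever the lens; pixels are square), "cx", "cy" (the principal point, pixels), "eye" and "attitude" of the camera in the world. Camera axes: x right, y down, z forward; pixel columns grow to the right and rows downward; lengths in m; the calibration is good to about 2 mm. A picture is of the moment at which its call begins. get_calibration takes no time and is no camera call.
- finish_job(): hands the job in; it is judged then, once.
The state is a dict: "t": time; "joints": joint angles; "dq": joint speeds; "effort": joint torques, N m; "tcp_pos": TCP position; "tool_rot": TCP orientation; "wrist_force": force on the tool from outside, world axes, zero at the start; "torque": the same for the moment, N m; "finger_gap": finger opening in m; "grip_force": force on a finger pad.
Only numpy, scipy, OpenCV 4.12 (cv2) and the standard library are available. Lean on these libraries where they do the work, as an engineer would, in place of code of your own. Each camera call takes 0.05 s, during which the arm holds its last target. There are 200 camera calls.

## Task

The push-on cover of the food tin in the lidding press stands proud. Take the press's black grip, parked under the jar shelf, swing the clamp arm over centre and all the way down onto the cover so that the cover is pressed fully home, then swing the arm back to its parked stop and let go. Work only through the clamp arm: do not touch the tin or its cover with the gripper, leave the tin standing in its nest, and do not knock or shift the two jars on the shelf.

Things in the scene. Friction and masses are not known exactly. Their poses are not given: they have to be found in the camera images.
- station: Lidding press, fixed to the worktop: wooden base board 260 x 200 x 12 mm (x -60 to +200 mm) with an aluminium nest ring (92 mm across, 10 mm high), a steel hinge post and a wooden shelf at the rear on two 12 mm side panels 176 mm apart. Origin: on the worktop below the nest's centre; -x is its front (to the robot), +x its rear, z up.
- shelf_edge (a point): Middle of the lower front edge of the shelf board (board 70 mm deep, 200 wide, 12 thick), 316 mm above the worktop, x = 132 mm in the station's frame. The parked grip lies 105 mm below and 17 mm in front of it, so it cannot be taken from straight above: come in with the tool leaning 25 to 45 degrees from vertical, wrist towards the front.
- nest (a point): Centre of the nest's floor, 12 mm above the worktop; same axes as the station.
- pivot (a point): Middle of the clamp arm's hinge axis: at x = 58, y = 0, z = 86 mm in the station's frame. The axis is horizontal, along the station's y.
- clamp_arm (a joint): How far the arm has swung (rad): 0 = parked on its stop, leaning 25 degrees back past upright; grows as it swings up, forward and down; 2.0 = level, pointing to the station's front. With a = 2.0 - value the grip is 138*cos(a) mm in front of and 138*sin(a) mm above the pivot. A spring drives it to parked below about 1.0, to closed above (3 to 4 N at the grip). With the cover home it rests near 1.98.
- grip (a point): Centre of the grip: black barrel 34 mm in diameter, 46 mm long, its axis parallel to the hinge, at the free end of a flat steel arm 16 mm wide and 14 thick, 138 mm from the pivot. It can be held across its flat ends (46 mm apart) and the fingers may pivot on it. A rubber pad 32 mm across sits under the arm 58 mm from the pivot and meets the cover's middle.
- tin: Food tin, 75 mm in diameter and 58 mm tall, standing loose in the nest (3 mm play all round). Origin: centre of its underside; z up.
- cover (a joint): How far the plain white push-on cover (81 mm across) stands above its seat on the tin, m: 0 = fully home; starts 0.008 to 0.012. It is stiff: about 12 N on it moves it down (about 5 N at the grip, less what the spring gives), and it stays where it is left.
- cover_top (a point): Centre of the cover's upper face; 62 mm above the tin's underside when home.
- spice_red: Spice jar with ochre lid, 42 mm across and 106 mm tall, standing loose on the shelf. Origin: centre of its underside.
- spice_green: Spice jar with black lid, 40 mm across and 105 mm tall, standing loose on the shelf. Origin: centre of its underside.

How it is judged:
On the way:
1. the clamp arm is down on the cover and the cover is home (value of joint clamp_arm above 1.92 rad and value of joint cover below 0.003 m), for 0.2 s.
At the end, for the whole second after the job is handed in: The cover is within 3 mm of fully home, the tin stands upright (within 0.08 rad) and still in its nest (within 10 mm of its centre), and the clamp arm rests parked (within 0.15 rad of its stop) (value of joint cover below 0.003 m and horizontal distance between tin and nest below 0.01 m and angle between tin's own z axis and vertical below 0.08 rad and value of joint clamp_arm below 0.15 rad and velocity of joint clamp_arm between -0.05 and 0.05 rad/s and linear speed of tin below 0.02 m/s); the robot touches nothing.
It fails at once if the robot touched the tin or its cover (contact force between any of the fingers, the arm and tin above 1 N).
It fails at once if a jar on the shelf was knocked over or shoved (distance of spice_red from where it was at the start of the episode above 0.03 m or angle between spice_red's own z axis and vertical above 0.3 rad).
It fails at once if a jar on the shelf was knocked over or shoved (distance of spice_green from where it was at the start of the episode above 0.03 m or angle between spice_green's own z axis and vertical above 0.3 rad).
It also fails if it takes over 45 s, if anything falls off the work surface, if the arm or the gripper's body presses on something with over 40 N, if the wrist force passes 120 N, or if a joint passes its speed limit or range.

## Working session

There is one attempt and no reset: what is moved stays moved. The work goes in short steps, Python scripts to look and compute and a shell command to move; the robot and the scene stay as the last step left them, time stands still between calls to the robot, and variables do not carry over. Pictures are saved under pics/ and viewed, at most 10 in all, crops included, and the job is handed in when it is done.

```bash
mkdir -p pics; python3 - <<'E'
from cell import *
import cv2
for n in ("side","top"):
    cv2.imwrite(f"pics/{n}0.png",camera(n)[:,:,::-1]); print(n,get_calibration(n))
s=observe(); print(s)
E
```

```text
side {'fovy': 51.930905085464474, 'cx': 279.52628465978694, 'cy': 214.39010800090696, 'eye': array([ 0.37591035, -0.58899736,  0.61408555]), 'attitude': array([-2.01727105,  0.32876302, -0.1785632 ])}
top {'fovy': 50.005946290821264, 'cx': 280.7198765679188, 'cy': 215.74947478395816, 'eye': array([0.53614951, 0.18602786, 1.05223899]), 'attitude': array([-2.18833916,  2.13195252, -0.12500728])}
{'t': 0.1, 'joints': array([-1.26697579e+00,  3.14165811e-01, -4.79699018e-02,  1.21018227e+00,
        6.16838993e-06,  1.57080411e+00]), 'dq': array([-1.86000996e-03, -1.66692596e-03,  3.04455158e-03,  1.16691381e-03,
        2.30285125e-05,  9.83932166e-04]), 'effort': array([ 3.46102725e-04, -5.40765953e+01,  3.40540373e+01,  1.11738619e-02,
       -5.78169329e-05,  6.56401014e-06]), 'tcp_pos': array([ 0.17935067, -0.57203473,  0.2305185 ]), 'tool_rot': array([-3.10392757e+00, -4.75166937e-01,  3.51965411e-04]), 'wrist_force': array([-0.46697168,  0.43244272,  1.28500551]), 'torque': array([-0.067721  ,  0.02887138, -0.03975836]), 'grip_force': 0.0, 'finger_gap': 0.08520207759882967}
```

View pics/side0.png

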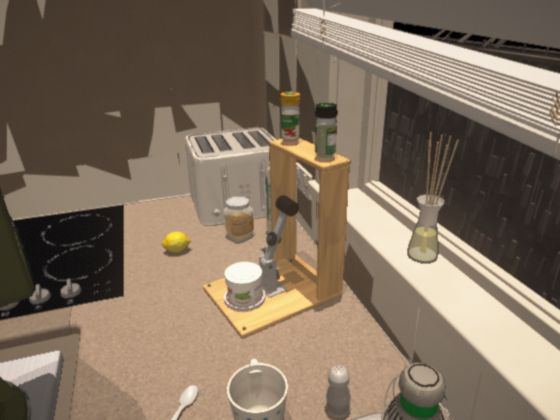

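View pics/top0.png

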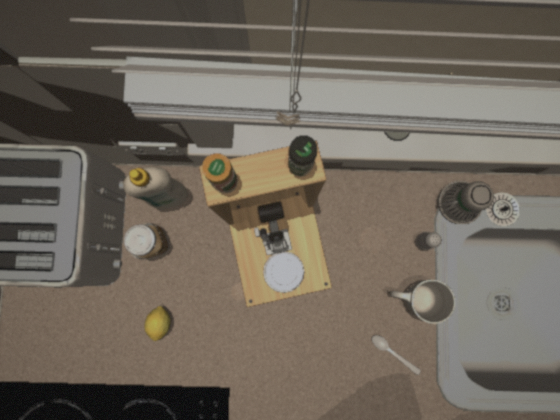

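The side picture shows the press with its board around (275,290), the tin at (243,283) and the grip at (287,206). In the top picture the cover is at (284,272), the grip at (271,212), and the shelf's front edge runs from (211,209) to (325,180). I'll enlarge both to get exact pixels.

```bash
python3 - <<'E'
import cv2,numpy as np
a=cv2.imread("pics/top0.png")[130:310,195:335]; b=cv2.imread("pics/side0.png")[130:330,200:355]
f=lambda i,k:cv2.resize(i,None,fx=k,fy=k,interpolation=cv2.INTER_CUBIC)
A=f(a,2.8);B=f(b,2.6)
H=max(A.shape[0],B.shape[0]);c=np.zeros((H,A.shape[1]+B.shape[1],3),np.uint8)
c[:A.shape[0],:A.shape[1]]=A;c[:B.shape[0],A.shape[1]:]=B
c=np.clip(c*1.4,0,255).astype(np.uint8);print(c.shape,A.shape);cv2.imwrite("pics/z.png",c)
E
```

```text
(520, 795, 3) (504, 392, 3)
```

View pics/z.png

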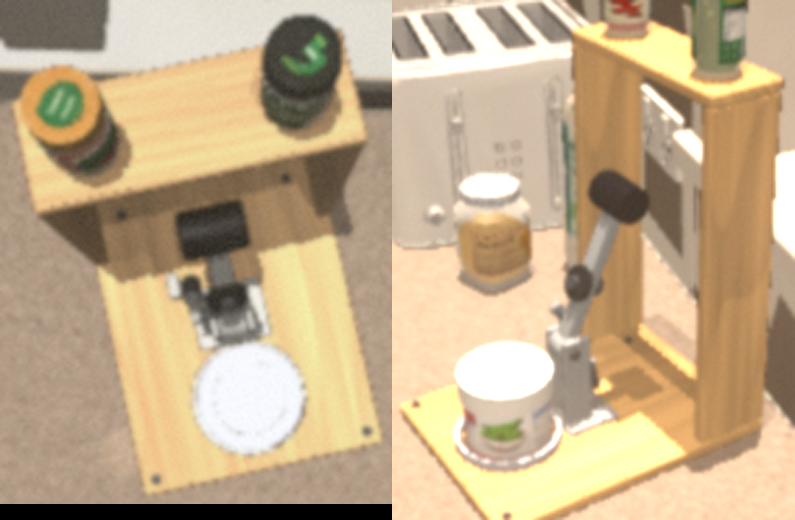

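```bash
cat > h.py <<'E'
import numpy as np
from scipy.spatial.transform import Rotation as R
from scipy.optimize import least_squares
from cell import *
def proj(n,P):
    c=get_calibration(n); f=210/np.tan(np.radians(c["fovy"])/2)
    q=R.from_rotvec(c["attitude"]).inv().apply(np.atleast_2d(P)-c["eye"])
    return np.c_[c["cx"]+f*q[:,0]/q[:,2],c["cy"]+f*q[:,1]/q[:,2]]
E
python3 - <<'E'
from h import *
T=np.array([[-60,100,12,148,492],[-60,-100,12,380,440],[132,100,328,41,213],[132,-100,328,365,142],[115.4,0,211.5,212,232],[0,0,84,249,398]],float)
S=np.array([[-60,100,12,402,406],[115.4,0,211.5,618,197],[132,100,328,575,36],[0,0,84,505,372]],float)
tu=np.c_[195+T[:,3]/2.8,130+T[:,4]/2.8]; su=np.c_[200+(S[:,3]-392)/2.6,130+S[:,4]/2.6]
W=lambda p,X:R.from_rotvec([0,0,p[2]]).apply(X/1e3)+[p[0],p[1],0]
F=lambda p:np.r_[proj("top",W(p,T[:,:3]))-tu,proj("side",W(p,S[:,:3]))-su]
r=least_squares(lambda p:F(p).ravel(),[.5,.2,0],loss="soft_l1")
print(r.x);print(F(r.x).round(1))
print("grip",W(r.x,np.array([[115.4,0,211.5]])),"nest",r.x[:2],"reach pivot",W(r.x,np.array([[58.,0,86]])))
E
```

```text
[0.53057944 0.17761306 0.24381668]
[[-0.8  1.1]
 [ 2.1  0.5]
 [-1.5 -0.3]
 [ 2.7 -1.1]
 [ 1.2 -1.3]
 [ 0.7 -0.7]
 [-1.8 -1.5]
 [ 0.1 -0.4]
 [-1.9 -3.5]
 [-0.8 -1.7]]
grip [[0.64256633 0.20547156 0.2115    ]] nest [0.53057944 0.17761306] reach pivot [[0.58686402 0.19161473 0.086     ]]
```

```bash
cat >> h.py <<'E'
P=np.array([0.5306,0.1776]); YAW=0.2438
def st(x,z,y=0.): # station mm -> world
    return R.from_rotvec([0,0,YAW]).apply(np.array([x,y,z])/1e3)+[*P,0]
def ori(lean,flip):
    xs=np.array([np.cos(YAW),np.sin(YAW),0]);l=np.radians(lean)
    z=np.sin(l)*xs+np.array([0,0,-np.cos(l)]); y=np.array([-np.sin(YAW),np.cos(YAW),0])*flip
    return R.from_matrix(np.c_[np.cross(y,z),y,z])
def gripxz(v): a=2-v; return 58-138*np.cos(a),86+138*np.sin(a)
def rel(pt,lean,back,flip,s=None):
    s=s or observe(); R0=R.from_rotvec(s["tool_rot"]); R1=ori(lean,flip)
    t=pt+R1.apply([0,0,back])
    return (R0.inv()*R1).as_rotvec(degrees=True).round(1),R0.inv().apply(t-s["tcp_pos"]).round(4),t.round(3)
E
python3 - <<'E'
from h import *
print(R.from_rotvec(observe()["tool_rot"]).as_matrix().round(2))
for f in(1,-1): print(f,*rel(st(*gripxz(0)),35,-.11,f),*rel(st(*gripxz(0)),0,-.11,f))
E
```

```text
[[ 0.95  0.3  -0.  ]
 [ 0.3  -0.95  0.  ]
 [ 0.   -0.   -1.  ]]
1 [ -53.1   -1.7 -168.6] [ 0.6117 -0.6072 -0.0701] [0.581 0.19  0.302] [-0.000e+00 -1.000e-01 -1.766e+02] [ 0.6746 -0.6034 -0.09  ] [0.643 0.205 0.321]
-1 [-1.1 35.   3.3] [ 0.6117 -0.6072 -0.0701] [0.581 0.19  0.302] [-0.1  0.   3.4] [ 0.6746 -0.6034 -0.09  ] [0.643 0.205 0.321]
```

```bash
python3 -m crank '[[0,0,0,0.04,-0.04,-0.01,0],[0,0,0,0.08,-0.08,-0.02,0],[0,0,0,0.12,-0.12,-0.03,0],[0,0,0,0.16,-0.16,-0.04,0],[0,0,0,0.2,-0.2,-0.05,0],[0,0,0,0.24,-0.24,-0.06,0],[0,0,0,0.28,-0.28,-0.07,0],[0,0,0,0.31,-0.31,-0.08,0],[0,0,0,0.33,-0.33,-0.08,0],[0,0,0,0.33,-0.33,-0.08,0]]'; python3 - <<'E'
from h import *
s=observe();print(s["joints"].round(2),s["tcp_pos"])
for f in(1,-1): print(f,*rel(st(*gripxz(0)),35,-.11,f))
E
```

```text
t: 1.35
tcp_pos: [0.3961, -0.1575, 0.3111]
tool_rot: [-3.104, -0.481, 0.0]
wrist_force: [-0.5, 0.4, 0.4]
finger_gap: 0.0855
grip_force: 0.0
[-0.38 -0.04 -0.27  1.33  0.    2.46] [ 0.39608994 -0.15753909  0.31112058]
1 [ -53.1   -1.7 -168.4] [ 0.2818 -0.2754  0.0096] [0.581 0.19  0.302]
-1 [-1.1 35.   3.5] [ 0.2818 -0.2754  0.0096] [0.581 0.19  0.302]
```

```bash
python3 -m crank '[[0,0,-10,0.02,-0.02,0,0],[0,0,-20,0.04,-0.04,0,0],[0,0,-30,0.06,-0.06,0,0],[0,0,-40,0.08,-0.08,0,0],[0,0,-50,0.1,-0.1,0,0],[0,0,-60,0.12,-0.12,0,0],[0,0,-70,0.14,-0.14,0,0],[0,0,-80,0.15,-0.16,0,0],[0,0,-90,0.15,-0.17,0,0],[0,0,-100,0.15,-0.18,0,0]]'; python3 - <<'E'
from h import *
s=observe();print(s["joints"].round(2),s["tcp_pos"])
print(*rel(st(*gripxz(0)),0,-.13,1));print(*rel(st(*gripxz(0)),35,-.11,1))
E
```

```text
t: 2.6
tcp_pos: [0.4847, 0.057, 0.3107]
tool_rot: [-1.625, -2.688, 0.002]
wrist_force: [0.2, -0.4, -0.1]
finger_gap: 0.0851
grip_force: 0.0
[ 0.12  0.08 -0.15  1.34 -0.    1.2 ] [0.48470841 0.05697438 0.31074529]
[ -0.1  -0.  -76.3] [ 0.0581  0.2088 -0.031 ] [0.643 0.205 0.341]
[-23.3 -29.7 -73.7] [0.0731 0.1475 0.009 ] [0.581 0.19  0.302]
```

```bash
python3 -m crank '[[-2.8,-3.6,-9,0.01,0.02,0,0],[-5.6,-7.2,-18,0.02,0.04,0,0],[-8.4,-10.8,-27,0.03,0.06,0,0],[-11.2,-14.4,-36,0.04,0.08,0,0],[-14,-18,-45,0.05,0.1,0,0],[-16.8,-21.6,-54,0.06,0.12,0,0],[-19.6,-25.2,-63,0.065,0.135,0,0],[-22,-28,-70,0.07,0.145,0,0],[-23.3,-29.7,-73.7,0.073,0.147,0.009,0],[-23.3,-29.7,-73.7,0.073,0.147,0.009,0]]'; python3 - <<'E'
from h import *
import cv2
s=observe();print(s["joints"].round(2),s["tcp_pos"],s["finger_gap"])
print(*rel(st(*gripxz(0)),35,.02,1))
t=camera("top");a=camera("side");g=s["tcp_pos"]
for n,i in(("top",t),("side",a)): print(n,proj(n,[g,st(*gripxz(0))]).round(1))
c=np.hstack([cv2.resize(t[130:310,185:335],None,fx=2.6,fy=2.6),cv2.resize(a[100:280,200:350],None,fx=2.6,fy=2.6)])
cv2.imwrite("pics/a.png",np.clip(c[:,:,::-1]*1.4,0,255))
E
```

```text
t: 3.85
tcp_pos: [0.5807, 0.1883, 0.3003]
tool_rot: [-0.298, 2.517, 0.093]
wrist_force: [0.2, -0.9, 0.2]
finger_gap: 0.0851
grip_force: 0.0
[ 0.35 -0.16 -0.6   0.53 -0.07  0.09] [0.58072956 0.18827576 0.30029142] 0.08512598527660896
[-0.3 -0.1 -0.4] [-0.0018  0.0024  0.1296] [0.654 0.208 0.195]
top [[280.1 241.8]
 [271.9 211.5]]
side [[260.  173.3]
 [287.  205.4]][ WARN:0@1.680] global loadsave.cpp:1063 imwrite_ Unsupported depth image for selected encoder is fallbacked to CV_8U.
```

View pics/a.png

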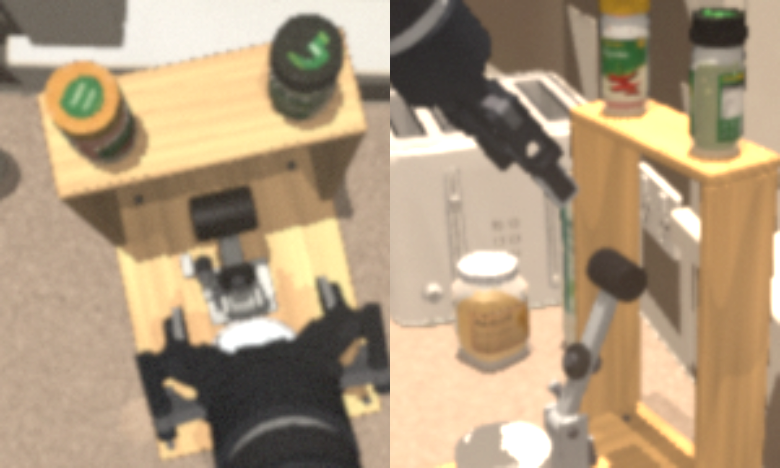

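The barrel sits at crop (223,213) in the top view and (616,274) in the side view. Both are within 1 px of the model. The fingers are lined up and the way in is clear, so I'm going in along the tool axis.

```bash
python3 -m crank '[[0,0,0,0,0.001,0.015,0],[0,0,0,0,0.002,0.03,0],[0,0,0,-0.001,0.002,0.05,0],[0,0,0,-0.001,0.002,0.07,0],[0,0,0,-0.001,0.002,0.09,0],[0,0,0,-0.002,0.002,0.105,0],[0,0,0,-0.002,0.002,0.12,0],[0,0,0,-0.002,0.002,0.13,0],[0,0,0,-0.002,0.002,0.133,0],[0,0,0,-0.002,0.002,0.133,0]]' && python3 -m crank '[[0,0,0,0,0,0,0.2],[0,0,0,0,0,0,0.3],[0,0,0,0,0,0,0.4],[0,0,0,0,0,0,0.5],[0,0,0,0,0,0,0.7],[0,0,0,0,0,0,1],[0,0,0,0,0,0,1],[0,0,0,0,0,0,1],[0,0,0,0,0,0,1],[0,0,0,0,0,0,1]]'; python3 - <<'E'
from h import *
import cv2
s=observe()
t=camera("top");a=camera("side")
print(*rel(st(*gripxz(0)),35,.024,1))
c=np.hstack([cv2.resize(t[130:310,185:335],None,fx=2.6,fy=2.6),cv2.resize(a[100:280,200:350],None,fx=2.6,fy=2.6)])
cv2.imwrite("pics/b.png",np.clip(c[:,:,::-1]*1.4,0,255).astype(np.uint8))
E
```

```text
t: 5.2
tcp_pos: [0.6573, 0.2105, 0.1947]
tool_rot: [-0.301, 2.514, 0.095]
wrist_force: [-0.1, -0.2, -0.3]
finger_gap: 0.0853
grip_force: 0.0
t: 6.45
tcp_pos: [0.6569, 0.2116, 0.1953]
tool_rot: [-0.303, 2.513, 0.098]
wrist_force: [-5.8, 1.3, 5.3]
finger_gap: 0.0453
grip_force: 60.0
[-0.1  0.1 -0.2] [ 0.0033 -0.0025  0.0019] [0.656 0.209 0.192]
```

View pics/b.png

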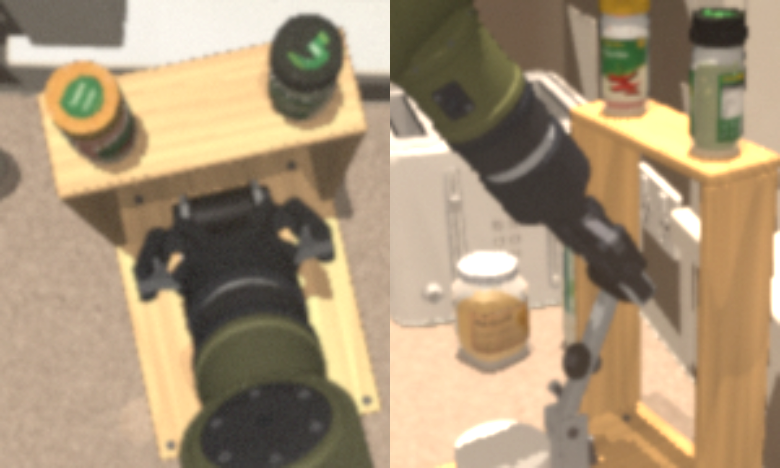

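The side view shows the fingers closed on the barrel at (620,290), with a 45 mm gap and 60 N of grip. Next I'll work out the arc.

```bash
cat >> h.py <<'E'
D=None
def arc(vs,leans,d):
    s=observe();R0=R.from_rotvec(s["tool_rot"])
    for v,l in zip(vs,leans):
        R1=ori(l,1);t=st(*gripxz(v))+R1.apply(d)
        print(f"{v:.2f}",(R0.inv()*R1).as_rotvec(degrees=True).round(1),R0.inv().apply(t-s["tcp_pos"]).round(3))
E
python3 - <<'E'
from h import *
s=observe();d=R.from_rotvec(s["tool_rot"]).inv().apply(s["tcp_pos"]-st(*gripxz(0)));print(d.round(4),s["wrist_force"].round(1),s["finger_gap"],s["tcp_pos"])
arc(np.linspace(.1,1,10),np.linspace(33,17,10),d)
E
```

```text
[-0.0032  0.0025  0.0221] [-5.2  1.1  4.6] 0.04551527814088327 [0.65690812 0.21160339 0.1953155 ]
0.10 [-0.   2.1 -0.2] [ 0.008 -0.    -0.011]
0.20 [-0.   3.9 -0.2] [ 0.018 -0.    -0.022]
0.30 [-0.   5.7 -0.2] [ 0.028 -0.    -0.032]
0.40 [-0.   7.5 -0.2] [ 0.039 -0.    -0.041]
0.50 [-0.   9.2 -0.2] [ 0.052 -0.    -0.048]
0.60 [-0.  11.  -0.2] [ 0.064 -0.    -0.055]
0.70 [-0.  12.8 -0.2] [ 0.078 -0.    -0.06 ]
0.80 [-0.  14.6 -0.2] [ 0.092 -0.    -0.064]
0.90 [-0.  16.3 -0.2] [ 0.106 -0.    -0.067]
1.00 [-0.  18.1 -0.2] [ 0.12  -0.    -0.068]
```

```bash
python3 -m crank '[[0,2,0,0.008,0,-0.011,1],[0,4,0,0.018,0,-0.022,1],[0,5.7,0,0.028,0,-0.032,1],[0,7.5,0,0.039,0,-0.041,1],[0,9.2,0,0.052,0,-0.048,1],[0,11,0,0.064,0,-0.055,1],[0,12.8,0,0.078,0,-0.06,1],[0,14.6,0,0.092,0,-0.064,1],[0,16.3,0,0.106,0,-0.067,1],[0,18.1,0,0.12,0,-0.068,1]]'; python3 - <<'E'
from h import *
d=[-.0032,.0025,.0221]
s=observe();print(s["joints"].round(2),s["wrist_force"].round(1),*rel(st(*gripxz(1.))+ori(17,1).apply(d),17,0,1))
arc(np.r_[np.linspace(1.1,1.8,8),1.85,1.88],np.r_[np.linspace(16,2,8),1,1],d)
E
```

```text
t: 7.8
tcp_pos: [0.5285, 0.1795, 0.1867]
tool_rot: [-0.337, 2.815, 0.052]
wrist_force: [-2.0, -2.1, 17.4]
finger_gap: 0.0452
grip_force: 69.3
[ 0.35  0.01 -0.56  0.69 -0.03  0.1 ] [-2.  -2.1 17.4] [-0.1  0.6 -0.3] [0.0067 0.0002 0.0029] [0.523 0.178 0.182]
1.10 [-0.1  1.6 -0.3] [0.02  0.    0.007]
1.20 [-0.1  3.6 -0.3] [0.034 0.    0.013]
1.30 [-0.1  5.6 -0.3] [ 0.046 -0.     0.02 ]
1.40 [-0.1  7.6 -0.3] [ 0.058 -0.     0.028]
1.50 [-0.1  9.6 -0.3] [ 0.07  -0.     0.037]
1.60 [-0.1 11.6 -0.3] [ 0.08  -0.     0.047]
1.70 [-0.1 13.6 -0.3] [ 0.089 -0.     0.057]
1.80 [-0.1 15.6 -0.3] [ 0.097 -0.     0.069]
1.85 [-0.  16.6 -0.3] [ 0.101 -0.     0.075]
1.88 [-0.  16.6 -0.3] [ 0.103 -0.     0.079]
```

```bash
python3 -m crank '[[0,1,0,0.014,0,0.004,1],[0,3,0,0.028,0,0.009,1],[0,5,0,0.04,0,0.016,1],[0,7,0,0.052,0,0.024,1],[0,9,0,0.064,0,0.033,1],[0,11,0,0.074,0,0.043,1],[0,13,0,0.083,0,0.053,1],[0,15,0,0.091,0,0.065,1],[0,16,0,0.095,0,0.071,1],[0,16,0,0.097,0,0.075,1]]'; python3 - <<'E'
from h import *
d=[-.0032,.0025,.0221]
s=observe();print(s["joints"].round(2),s["wrist_force"].round(1),s["finger_gap"],s["t"])
g=s["tcp_pos"]-R.from_rotvec(s["tool_rot"]).apply(d)
q=R.from_rotvec([0,0,-YAW]).apply(g-[*P,0])*1e3;print("grip st",q.round(1),"v",2-np.arctan2(q[2]-86,58-q[0]),"r",np.hypot(q[2]-86,58-q[0]))
print(*rel(st(*gripxz(1.88))+ori(1,1).apply(d),1,0,1))
arc([1.92,1.95,1.98,2.0],[1]*4,d)
E
```

```text
t: 9.05
tcp_pos: [0.455, 0.161, 0.0811]
tool_rot: [-0.371, 3.102, 0.001]
wrist_force: [-4.6, -4.2, 9.3]
finger_gap: 0.0452
grip_force: 76.9
[ 0.34  0.2  -0.56  0.79 -0.    0.1 ] [-4.6 -4.2  9.3] 0.04519964315912007 9.05
grip st [-80.9  -0.3 103.2] v 1.8768675346736394 r 139.99687721229785
[-0.1 -0.  -0.3] [-0.0019  0.0004  0.0007] [0.457 0.162 0.08 ]
1.92 [-0.1 -0.  -0.3] [-0.001  0.     0.006]
1.95 [-0.1 -0.  -0.3] [-0.001  0.     0.01 ]
1.98 [-0.1 -0.  -0.3] [-0.001  0.     0.014]
2.00 [-0.1 -0.  -0.3] [-0.001  0.     0.017]
```

```bash
python3 -m crank '[[0,0,0,0,0,0.002,1],[0,0,0,0,0,0.004,1],[0,0,0,0,0,0.006,1],[0,0,0,0,0,0.008,1],[0,0,0,0,0,0.01,1],[0,0,0,0,0,0.012,1],[0,0,0,0,0,0.014,1],[0,0,0,0,0,0.015,1],[0,0,0,0,0,0.015,1],[0,0,0,0,0,0.015,1]]'; python3 - <<'E'
from h import *
import cv2
d=[-.0032,.0025,.0221]
s=observe();print(s["wrist_force"].round(1),s["torque"].round(2))
g=s["tcp_pos"]-R.from_rotvec(s["tool_rot"]).apply(d)
q=R.from_rotvec([0,0,-YAW]).apply(g-[*P,0])*1e3;print("grip st",q.round(1),"v",2-np.arctan2(q[2]-86,58-q[0]))
a=camera("side");cv2.imwrite("pics/c.png",np.clip(1.4*cv2.resize(a[190:340,170:340],None,fx=4,fy=4)[:,:,::-1],0,255).astype(np.uint8))
E
```

```text
t: 10.3
tcp_pos: [0.4542, 0.1608, 0.0663]
tool_rot: [-0.372, 3.103, 0.001]
wrist_force: [-6.2, -4.5, 6.1]
finger_gap: 0.0456
grip_force: 76.7
[-6.2 -4.5  6.1] [-0.54  0.31  0.51]
grip st [-81.8  -0.4  88.4] v 1.9829501712014312
```

View pics/c.png

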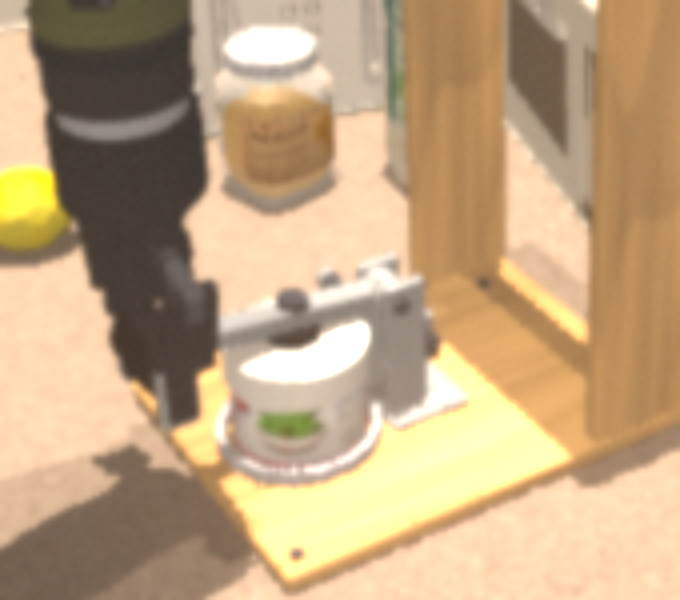

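The arm is nearly level, from (215,325) to (400,275), with the pad on the cover. The force is only 6 N, so the cover isn't firmly bottomed yet. I'll press further until the force rises.

```bash
python3 -m crank '[[0,0,0,0,0,0.001,1],[0,0,0,0,0,0.002,1],[0,0,0,0,0,0.003,1],[0,0,0,0,0,0.004,1],[0,0,0,0,0,0.004,1],[0,0,0,0,0,0.004,1],[0,0,0,0,0,0.004,1],[0,0,0,0,0,0.004,1],[0,0,0,0,0,0.004,1],[0,0,0,0,0,0.004,1]]'
```

```text
t: 11.6
tcp_pos: [0.4543, 0.1608, 0.0623]
tool_rot: [-0.371, 3.103, 0.001]
wrist_force: [-5.3, -3.6, 7.1]
finger_gap: 0.0452
grip_force: 76.7
```

```bash
python3 -m crank '[[0,0,0,0,0,0.001,1],[0,0,0,0,0,0.002,1],[0,0,0,0,0,0.003,1],[0,0,0,0,0,0.004,1],[0,0,0,0,0,0.004,1],[0,0,0,0,0,0.004,1],[0,0,0,0,0,0.004,1],[0,0,0,0,0,0.004,1],[0,0,0,0,0,0.004,1],[0,0,0,0,0,0.004,1]]'
```

```text
t: 12.85
tcp_pos: [0.4544, 0.1608, 0.0582]
tool_rot: [-0.372, 3.103, 0.001]
wrist_force: [-4.6, -5.3, 4.9]
finger_gap: 0.0449
grip_force: 76.6
```

```bash
python3 - <<'E'
from h import *
import cv2
a=camera("side");cv2.imwrite("pics/d.png",np.clip(1.4*cv2.resize(a[225:325,190:300],None,fx=6,fy=6,interpolation=cv2.INTER_CUBIC)[:,:,::-1],0,255).astype(np.uint8))
z=lambda p:((p-[190,225])*6).round()
for v in(1.85,1.9,1.95,2.,2.05):
    a=2-v;e=np.array([-np.cos(a),np.sin(a)]);n=np.array([np.sin(a),np.cos(a)])
    pts=[np.array([58,86])+e*r+n*7 for r in(30,58,110)]
    print(v,z(proj("side",[st(p[0],p[1],-8) for p in pts])).tolist())
for zz in(62,66,70,74): print("cover top z",zz,[z(proj("side",[st(x,12+zz,y)]))[0].tolist() for x,y in((0,-40.5),(-40.5,0),(-28.6,-28.6))])
E
```

```text
1.85 [[397.0, 233.0], [328.0, 246.0], [195.0, 273.0]]
1.9 [[396.0, 236.0], [327.0, 254.0], [193.0, 287.0]]
1.95 [[395.0, 240.0], [326.0, 261.0], [193.0, 301.0]]
2.0 [[394.0, 244.0], [325.0, 268.0], [193.0, 315.0]]
2.05 [[393.0, 248.0], [325.0, 275.0], [193.0, 328.0]]
cover top z 62 [[371.0, 357.0], [217.0, 338.0], [283.0, 367.0]]
cover top z 66 [[371.0, 348.0], [216.0, 328.0], [282.0, 358.0]]
cover top z 70 [[370.0, 338.0], [215.0, 319.0], [282.0, 348.0]]
cover top z 74 [[370.0, 329.0], [214.0, 310.0], [281.0, 339.0]]
```

View pics/d.png

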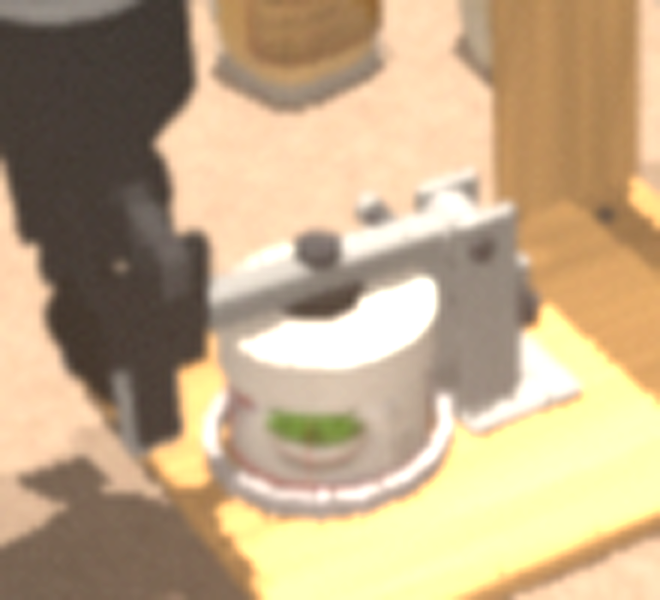

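```bash
python3 - <<'E'
import cv2,numpy as np
c=cv2.imread("pics/c.png",0);d=cv2.imread("pics/d.png",0)
vs=np.arange(262,292,1)
for u in(230,236,260):
  print(u);
  for im,k,o in((c,4,(170,190)),(d,6,(190,225))):
    print([int(im[int((v-o[1]+.5)*k),int((u-o[0]+.5)*k)]) for v in vs])
E
```

```text
230
[225, 226, 227, 226, 225, 223, 229, 231, 220, 195, 159, 138, 136, 142, 158, 170, 174, 179, 203, 243, 249, 215, 190, 186, 186, 185, 183, 170, 146, 126]
[224, 226, 226, 227, 228, 232, 244, 250, 240, 233, 225, 202, 165, 142, 137, 138, 154, 170, 184, 231, 253, 236, 194, 186, 183, 186, 186, 182, 167, 141]
236
[228, 232, 247, 253, 251, 236, 225, 207, 174, 144, 134, 131, 129, 144, 168, 190, 243, 255, 255, 255, 255, 255, 255, 223, 197, 194, 195, 196, 196, 193]
[229, 229, 232, 247, 254, 254, 245, 230, 225, 204, 167, 143, 134, 130, 137, 165, 202, 252, 255, 255, 255, 255, 255, 252, 210, 193, 196, 196, 196, 194]
260
[253, 226, 176, 143, 136, 135, 143, 177, 250, 255, 255, 255, 255, 255, 255, 255, 250, 201, 175, 171, 171, 169, 167, 163, 158, 156, 158, 159, 159, 158]
[253, 247, 205, 153, 137, 135, 136, 148, 181, 253, 255, 255, 255, 255, 255, 255, 255, 254, 216, 179, 172, 173, 172, 170, 165, 160, 161, 161, 161, 160]
```

```bash
python3 -m crank '[[0,0,0,0,0,0.001,1],[0,0,0,0,0,0.002,1],[0,0,0,0,0,0.003,1],[0,0,0,0,0,0.004,1],[0,0,0,0,0,0.004,1],[0,0,0,0,0,0.004,1],[0,0,0,0,0,0.004,1],[0,0,0,0,0,0.004,1],[0,0,0,0,0,0.004,1],[0,0,0,0,0,0.004,1]]'
```

```text
t: 14.15
tcp_pos: [0.4545, 0.1609, 0.056]
tool_rot: [-0.372, 3.103, 0.002]
wrist_force: [-13.3, -6.9, 25.2]
finger_gap: 0.0452
grip_force: 78.9
```

The force jumped to 25 N and the TCP stopped at z = 0.056, so the cover is home and the press was held for more than 0.5 s. Next I re-reference the grip at v ≈ 1.98 and swing back.

```bash
python3 - <<'E'
from h import *
s=observe();d=R.from_rotvec(s["tool_rot"]).inv().apply(s["tcp_pos"]-st(*gripxz(1.98)));print(d.round(4))
arc(np.linspace(1.9,1,10),np.linspace(2,17,10),d)
E
```

```text
[-0.0015  0.0022  0.0328]
1.90 [-0.1 -1.  -0.3] [-0.001  0.    -0.011]
1.80 [-0.1 -2.7 -0.3] [-0.005  0.    -0.025]
1.70 [-0.1 -4.4 -0.3] [-0.009  0.    -0.038]
1.60 [-0.1 -6.  -0.3] [-0.015  0.    -0.051]
1.50 [-0.1 -7.7 -0.3] [-0.022  0.    -0.064]
1.40 [-0.1 -9.4 -0.3] [-0.031  0.    -0.075]
1.30 [ -0.1 -11.   -0.3] [-0.04   0.    -0.086]
1.20 [ -0.1 -12.7  -0.3] [-0.051  0.    -0.097]
1.10 [ -0.1 -14.4  -0.3] [-0.062  0.    -0.106]
1.00 [ -0.1 -16.   -0.3] [-0.074  0.    -0.114]
```

```bash
python3 -m crank '[[0,-1,0,-0.001,0,-0.012,1],[0,-2.7,0,-0.005,0,-0.026,1],[0,-4.4,0,-0.009,0,-0.04,1],[0,-6,0,-0.015,0,-0.053,1],[0,-7.7,0,-0.022,0,-0.066,1],[0,-9.4,0,-0.031,0,-0.077,1],[0,-11,0,-0.04,0,-0.088,1],[0,-12.7,0,-0.051,0,-0.099,1],[0,-14.4,0,-0.062,0,-0.108,1],[0,-16,0,-0.074,0,-0.116,1]]'; python3 - <<'E'
from h import *
s=observe();d=np.array([-.0015,.0022,.0328])
print(*rel(st(*gripxz(1.))+ori(17,1).apply(d),17,0,1))
g=s["tcp_pos"]-R.from_rotvec(s["tool_rot"]).apply(d)
q=R.from_rotvec([0,0,-YAW]).apply(g-[*P,0])*1e3;print("grip st",q.round(1),"v",2-np.arctan2(q[2]-86,58-q[0]),"r",np.hypot(q[2]-86,58-q[0]))
arc(np.r_[np.linspace(.9,.1,9),.05],np.r_[np.linspace(19,35,9),35],d)
E
```

```text
t: 15.4
tcp_pos: [0.5218, 0.1777, 0.1706]
tool_rot: [-0.34, 2.831, 0.05]
wrist_force: [-9.6, -3.2, 0.3]
finger_gap: 0.0455
grip_force: 76.7
[-0.1 -0.3 -0.3] [-0.0031 -0.      0.0003] [0.525 0.178 0.171]
grip st [-1.940e+01  1.000e-01  2.016e+02] v 1.0193690519288465 r 139.1237431543625
0.90 [-0.1 -2.3 -0.3] [-0.018  0.    -0.003]
0.80 [-0.1 -4.3 -0.3] [-0.032  0.    -0.005]
0.70 [-0.1 -6.3 -0.3] [-0.047  0.    -0.005]
0.60 [-0.1 -8.3 -0.3] [-0.062  0.    -0.005]
0.50 [ -0.1 -10.3  -0.3] [-0.077  0.    -0.002]
0.40 [ -0.1 -12.3  -0.3] [-0.091  0.     0.001]
0.30 [ -0.1 -14.3  -0.3] [-0.105  0.     0.006]
0.20 [ -0.1 -16.3  -0.3] [-0.119  0.001  0.012]
0.10 [ -0.1 -18.3  -0.3] [-0.131  0.001  0.019]
0.05 [ -0.1 -18.3  -0.3] [-0.137  0.001  0.023]
```

```bash
python3 -m crank '[[0,-2,0,-0.015,0,-0.003,1],[0,-4,0,-0.029,0,-0.005,1],[0,-6,0,-0.044,0,-0.005,1],[0,-8,0,-0.059,0,-0.005,1],[0,-10,0,-0.074,0,-0.002,1],[0,-12,0,-0.088,0,0.001,1],[0,-14,0,-0.102,0,0.006,1],[0,-16,0,-0.116,0,0.012,1],[0,-18,0,-0.128,0,0.019,1],[0,-18,0,-0.132,0,0.021,1]]'; python3 - <<'E'
from h import *
s=observe();d=np.array([-.0015,.0022,.0328])
g=s["tcp_pos"]-R.from_rotvec(s["tool_rot"]).apply(d)
q=R.from_rotvec([0,0,-YAW]).apply(g-[*P,0])*1e3;print("grip st",q.round(1),"v",2-np.arctan2(q[2]-86,58-q[0]),"r",np.hypot(q[2]-86,58-q[0]))
arc([.05,.02,0],[35]*3,d)
E
```

```text
t: 16.65
tcp_pos: [0.6511, 0.2101, 0.1873]
tool_rot: [-0.304, 2.521, 0.097]
wrist_force: [-6.3, 0.9, -7.7]
finger_gap: 0.0454
grip_force: 76.1
grip st [104.9   0.3 213.4] v 0.07666299638323104 r 135.78586187872259
0.05 [-0.  -0.3 -0.2] [-0.004 -0.     0.002]
0.02 [-0.  -0.3 -0.2] [-0.006 -0.     0.005]
0.00 [-0.  -0.3 -0.2] [-0.008 -0.     0.008]
```

```bash
python3 -m crank '[[0,0,0,-0.002,0,0.001,1],[0,0,0,-0.004,0,0.002,1],[0,0,0,-0.005,0,0.004,1],[0,0,0,-0.005,0,0.004,1],[0,0,0,-0.005,0,0.004,1],[0,0,0,-0.005,0,0.004,0.4],[0,0,0,-0.005,0,0.004,0.2],[0,0,0,-0.005,0,0.004,0],[0,0,0,-0.005,0,0.004,0],[0,0,0,-0.005,0,0.004,0]]' && python3 -m crank '[[0,0,0,0,0,0,0],[0,0,0,0,0,-0.01,0],[0,0,0,0,0,-0.025,0],[0,0,0,0,0,-0.045,0],[0,0,0,0,0,-0.065,0],[0,0,0,0,0,-0.085,0],[0,0,0,0,0,-0.105,0],[0,0,0,0,0,-0.125,0],[0,0,0,0,0,-0.14,0],[0,0,0,0,0,-0.14,0]]'; python3 - <<'E'
from h import *
import cv2
t=camera("top");a=camera("side")
c=np.hstack([cv2.resize(t[130:310,185:335],None,fx=2.6,fy=2.6),cv2.resize(a[140:320,200:350],None,fx=2.6,fy=2.6)])
cv2.imwrite("pics/e.png",np.clip(c[:,:,::-1]*1.4,0,255).astype(np.uint8))
print((proj("side",[st(*gripxz(v)) for v in(0,.15)])-[200,140])*2.6+[390,0])
E
```

```text
t: 17.9
tcp_pos: [0.6605, 0.2113, 0.1899]
tool_rot: [-0.301, 2.515, 0.095]
wrist_force: [-0.2, 0.2, 0.1]
finger_gap: 0.0852
grip_force: 0.0
t: 19.15
tcp_pos: [0.5824, 0.1925, 0.3064]
tool_rot: [-0.301, 2.513, 0.096]
wrist_force: [0.6, 0.4, 0.3]
finger_gap: 0.0853
grip_force: 0.0
[[616.27571759 170.06780435]
 [596.25664695 167.89258055]]
```

View pics/e.png

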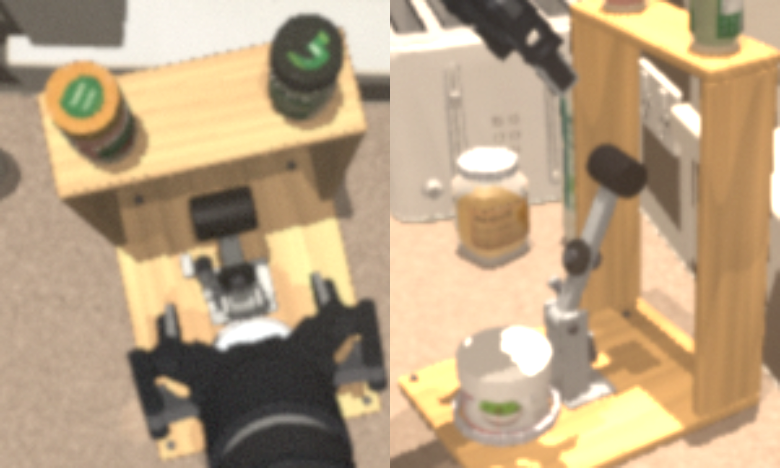

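The grip is back on its stop at (616,170), exactly where v = 0 predicts. The jars haven't moved and the tin stands in its nest. The cover's rim is about 3.5 px (9 mm) lower than at the start, and the gripper is clear of everything.

```bash
python3 -c "
from cell import *
print(finish_job())"
```

```text
the job is handed in; nothing more can be done
None
```

The cover is pressed home (about 9 mm lower, with the arm blocked at 25 N), the clamp arm is back on its parked stop and released, the tin and jars look undisturbed, and the job is handed in; no verdict was shown.

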